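# Pull out the sample tray with the pull hook

## Robot

A 7-joint arm with a two-finger parallel gripper is mounted at the origin on a cart in front of the work surface, level with it; the furniture and walls round the work are solid. World frame = base frame: x ahead of the robot, y to its left, z up, the work surface at z = 0. Lengths are in m, angles in rad, forces in N, time in s.
With the tool pointing down it reaches from about 0.4 to 0.85 m from the base axis. Payload 10.4 kg.
Tool frame: the origin (TCP) lies midway between the tips of the shut fingers; the grasp point (between the pads) lies 19 mm behind it (manip.tcp_to_grasp is the distance from the TCP to the grasp point, in m); x points along the fingers, y is the direction in which the jaws open and shut, and the axes are right-handed (so a half turn about x gives the same grasp; the last joint's range is limited). The gripper opens to 85 mm and grips with 20 to 120 N. Pads are 22 mm wide; open, the fingers measure 114 mm over their backs; the gripper's body (76 mm by 85 mm) begins 54 mm behind the grasp point. The pads swing forward as they close: fully open they stand 13 mm farther back than shut.
Start: joints at [-1.341, 0.332, -0.065, 1.46, 0.022, 1.35, -0.088], TCP at [0.156, 0.605, 0.21] pointing down, gripper open.
Joint ranges: [-2.6, 2.6], [-0.5, 2.12], [-1.47, 1.34], [0.16, 2.42], [-1.27, 4.41], [0.06, 2.06], [-2.6, 2.6]. Speed limits (rad/s): [2.22, 2.22, 2.79, 2.79, 3.14, 3.14, 3.14].

## Interface

Orientations are given as a unit quaternion [x, y, z, w].
In Python, from workcell import monitor, viewer, manip gives the robot as it stands. The module is installed in compiled form; this text tells all that it offers.
- The arm moves only by the tool send_rows, never from a script. Its arguments are lists of equal length, an entry for each row: "grip": the closure in counts, from 0 (fully open) to 255 (shut); "offset": the shift along the tool's x, y, z in mm, a list of three; "twist": the turn about the tool's x in degrees. In form: {"grip": [grip, ...], "offset": [[tx, ty, tz], ...], "twist": [twist, ...]}. A call has exactly 5 rows; each row is the pose to reach, as a shift and turn from the pose commanded when the call began, along the tool's axes at that moment; what a row does not reach only later rows make up. A row lasts 1/12 s, in which the tool goes at most 41.7 mm and 7.16 degrees, less where a joint would pass 70% of its speed; a pose out of reach is approached as far as the arm can. A call with a gripper value outside its range is refused whole. The fingers move at their own pace and stop on an object; "newtons" is the grip in N (left out, the last holds). Time passes only in rows, so rows that repeat a pose let the fingers close, or fill a call up. It gives the time, the measured TCP pose, the force and the opening at its end, in the units of the state.
- monitor.get_obs(): the state, without advancing time (a new reading comes with each control period).
- viewer.camera(name): name is "side" or "top"; returns (picture, depth): 480x640x3 uint8, blue, green, red; 480x640 float32, m along the optical axis (not along the pixel's ray), 0 where there is no reading.
- viewer.camera_model(name): a dict with "camera_matrix" (3x3 intrinsics, pixels), "R" (3x3) and "t" (3): a world point X has camera coordinates R X + t. Camera axes: x right, y down, z forward; pixel columns grow to the right and rows downward; lengths in m; the calibration is good to about 2 mm. A picture is of the moment at which its call begins. camera_model takes no time and is no camera call.
- manip.hand_in(): hands the job in, once; it reports no verdict.
Trained networks look in the newest picture that a camera, given by its name, has taken for a name from the list of things; names that differ only in an ending like _2 or _b are one class to them, and where a whole thing is asked for, a point or a joint stands for the part that bears it (a point fixed in the world has none). Each returns a list of dicts, best first, with "score" (0 to 1); they miss things now and then, are a little off and sometimes report something else, mostly with a low value. They report only what shows in the picture. A call takes as long as a camera call. They do not tell look-alikes from the thing itself.
- viewer.recognise(target, camera): "box" ([left, top, width, height] in pixels, round what is visible of it).
- viewer.regions_of(target, camera): "region" (480x640 bool, what is visible of it) and "box" ([left, top, width, height] in pixels, round what is visible of it).
- viewer.spot_point(target, camera): "position" ([column, row] in pixels: a listed point, or the origin of a listed thing).
The state is a dict: "clock": time; "joint_pos": joint angles; "joint_velocities": joint speeds; "tau": joint torques, N m; "position": TCP position; "ee_rot": TCP orientation; "ft_force": force on the tool from outside, world axes, zero at the start; "torque": the same for the moment, N m; "grip_width": opening from 0.0 (shut) to 1.0 (fully open).
Only numpy, scipy, OpenCV 4.12 (cv2) and the standard library are available. Lean on these libraries where they do the work, as an engineer would, in place of code of your own. Each camera call takes 0.05 s, during which the arm holds its last target.

## Task

Take the pull hook from its cradle, hook it into the finger hole of the sample tray and draw the tray gently out until it comes up firmly against its hidden stop; hold it there a moment and do not strain it. Leave the tray out at its stop and lay the hook back in its cradle. Do not pull the tray by hand, and do not disturb the tube rack.

Things in the scene. Friction and masses are not known exactly. Their poses are not given: they have to be found in the camera images.
- hook_grip (a point): centre of the pull hook's handle (origin half-way up). Hook: loose tool of about 120 g; black handle bar 110 mm long (its x) x 20 mm wide (y) x 22 mm tall (z) with flat sides; from its front end (+x) an 8 mm steel rod goes on at the height of the handle's centre, and at x = 75 mm turns straight down; the tip's lower end is 34 mm below the handle's centre line. Grasp across the 20 mm at the middle, between the saddles; the hook is then not tracked while held
- hook_tip (a point): lower end of the hook's downturned tip (8 mm diameter), at x = +75 mm, z = -34 mm from the handle's centre; its axes are those of the handle
- cradle_rest (a point): where the handle's centre lies when the hook rests in its cradle, 57 mm above the table; x along the handle towards the hook's tip, z up. Cradle: grey, fixed; base 96 x 60 x 6 mm, two saddles 10 mm thick, centred 38 mm either side along x, floor 46 mm above the table, flared cheeks up to 69 mm, 22 mm apart at the floor and 31 mm at the top; 66 mm free between the saddles
- tray_hole (a point): centre of the finger hole, at the top face of the tray's lip, 49 mm above the table; x points into the box, so the tray comes out along -x; z up. Vertical through hole 20 mm in diameter in an aluminium lip 5 mm thick, 60 mm wide, that stands out 34 mm from the tray's front panel; 6.5 mm of metal in front of the hole; free space below the lip down to the table. The hook's tip goes in from above, and must reach well below the lip; the hook's rod then lies above the lip
- box_top (a point): centre of the top face of the grey sample box (140 deep x 124 wide x 62 mm high, screwed to the table), 62 mm above the table; x points to its back. The tray slides out of its front, holding three tubes
- tray (a joint): how far the tray is out (m): 0 shut; it starts up to 12 mm ajar. It runs stiffly, 2.5 N friction plus 8 N per m/s, and stays where it is left. The stop is hidden under the tray and set differently each time, anywhere from 65 to 115 mm; it is rigid and can only be felt: the pull rises well above the sliding friction and the tray no longer moves. Firmly means a steady pull of about 10 N against the stop; more than 18 N on the tray by the hook strains it
- tube_rack: white drilled block 66 x 66 x 36 mm with three orange tubes standing in it, 102 mm high in all, loose, standing on the table between the cradle and the sample box; origin at the centre of its underside; a bystander
Things that resemble listed ones, but are neither listed nor needed, are in the scene too. There is more than one size of the part that bears tray_hole; the job needs the larger.

How it is judged:
On the way, in this order (a step that is already met when the one before it is completed fails the run):
1. the hook's tip is down in the finger hole, its end at least 3 mm below the lip's underside (horizontal distance between hook_tip and tray_hole below 0.012 m and z of hook_tip in the frame of tray_hole below -0.008 m), for 0.1 s.
2. the hook holds the tray against its stop with a steady pull (over 6 N on the tray) (distance between tray_lug and stop_face below 0.002 m and contact force between pull_hook and tray above 6 N and velocity of joint tray below 0.005 m/s and horizontal distance between hook_tip and tray_hole below 0.012 m), for 0.2 s.
At the end, for the whole second after the job is handed in: the tray stands out within 4 mm of its stop, and the hook lies at rest in both saddles of its cradle, tip down, handle centre within 15 mm of the rest point, along the cradle within 0.15 rad (distance between tray_lug and stop_face below 0.004 m and distance between hook_grip and cradle_rest below 0.015 m and angle between the x axis of hook_grip and the x axis of cradle_rest, either way round below 0.15 rad and angle between hook_grip's own z axis and vertical below 0.2 rad and linear speed of pull_hook below 0.02 m/s); the robot touches nothing.
It fails at once if the hook strains the tray with more than 18 N (contact force between pull_hook and tray above 18 N).
It fails at once if the fingers or the arm touch the tray (contact force between any of the fingers, the arm and tray above 2 N).
It fails at once if the tube rack is moved more than 20 mm or tipped (distance of tube_rack from where it was at the start of the episode above 0.02 m or angle between tube_rack's own z axis and vertical above 0.3 rad).
It also fails if it takes over 72 s, if anything falls off the work surface, if the arm or the gripper's body presses on something with over 40 N, if the wrist force passes 120 N, or if a joint passes its speed limit or range.

## Working session

There is one attempt and no reset: what is moved stays moved. The work goes in short steps, Python scripts to look and compute and a tool call to move; the robot and the scene stay as the last step left them, time stands still between calls to the robot, and variables do not carry over. Pictures are saved under pics/ and viewed, and the job is handed in when it is done.

Besides the shell and the picture viewer there is one more tool, called after "Emit:" as name([rows], argument=value, ...), one row to a line, values as JSON. send_rows: Moves the arm, as the interface text tells. Its arguments: {"type":"object","properties":{"grip":{"type":"array","items":{"type":"number"}},"offset":{"type":"array","items":{"type":"array","items":{"type":"number"}}},"twist":{"type":"array","items":{"type":"number"}},"newtons":{"type":"number"}},"required":["grip","offset","twist"]}

```bash
mkdir -p pics; cat > h.py <<'E'
import numpy as np, cv2
from workcell import monitor, viewer, manip
from scipy.spatial.transform import Rotation as R
def snap(cam,fn):
    p,d=viewer.camera(cam); cv2.imwrite('pics/'+fn,p); np.save('pics/'+cam+'_d.npy',d); return p,d
def deproj(cam,u,v,z):
    m=viewer.camera_model(cam);K=np.array(m['camera_matrix']);Rr=np.array(m['R']);t=np.array(m['t'])
    pc=np.linalg.inv(K)@np.array([u,v,1.0])*z
    return Rr.T@(pc-t)
def onz(cam,u,v,h):
    m=viewer.camera_model(cam);K=np.array(m['camera_matrix']);Rr=np.array(m['R']);t=np.array(m['t'])
    r=Rr.T@(np.linalg.inv(K)@np.array([u,v,1.0]));c=-Rr.T@t
    return c+r*(h-c[2])/r[2]
def proj(cam,X):
    m=viewer.camera_model(cam);K=np.array(m['camera_matrix']);p=K@(np.array(m['R'])@np.array(X)+np.array(m['t']));return p[:2]/p[2]
E
python3 - <<'E'
from h import *
np.set_printoptions(precision=4,suppress=True)
print(monitor.get_obs(), manip.tcp_to_grasp)
for c in('top','side'):
    snap(c,c+'0.png'); m=viewer.camera_model(c); print(c,-np.array(m['R']).T@np.array(m['t']),np.array(m['R'])[2])
    for n,h in (('hook_grip',.057),('hook_tip',.023),('cradle_rest',.057),('tray_hole',.049),('box_top',.062),('tube_rack',0)):
        for r in viewer.spot_point(n,c)[:3]: print(c,n,round(r['score'],2),np.array(r['position']),onz(c,*r['position'],h))
E
```

```text
{'clock': 0.0, 'joint_pos': array([-1.3406,  0.3329, -0.0647,  1.461 ,  0.0216,  1.3499, -0.0885]), 'joint_velocities': array([-0.0006,  0.0001,  0.    , -0.0012,  0.0002, -0.0015,  0.0009]), 'tau': array([ -0.0007, -62.5449,   0.048 , -39.1617,   0.0159,   0.0097,
        -0.    ]), 'position': array([0.1562, 0.6047, 0.209 ]), 'ee_rot': array([ 0.0886,  0.7015, -0.0897,  0.7014]), 'ft_force': array([-0.3222,  0.1557,  0.5157]), 'torque': array([-0.0268, -0.0402,  0.0227]), 'grip_width': 0.9985158500201301} 0.0187
top [ 0.4038 -0.0867  1.3039] [ 0.1368  0.0089 -0.9906]
top hook_grip 0.91 [130.8 299.3] [0.4605 0.3662 0.057 ]
top hook_tip 0.58 [141.1 274.5] [0.523  0.3552 0.023 ]
top cradle_rest 0.94 [132.2 300.2] [0.4583 0.3628 0.057 ]
top cradle_rest 0.3 [129.1 302.8] [0.4522 0.37   0.057 ]
top tray_hole 0.89 [414.5 235.5] [ 0.6075 -0.3203  0.049 ]
top tray_hole 0.5 [500.9 237.8] [ 0.599  -0.5301  0.049 ]
top tray_hole 0.48 [131.4 302. ] [0.4544 0.3675 0.049 ]
top box_top 0.74 [417.6 187.8] [ 0.7235 -0.33    0.062 ]
top box_top 0.67 [495.7 209.2] [ 0.6674 -0.5172  0.062 ]
top tube_rack 0.77 [291.8 319.5] [ 0.408  -0.0168  0.    ]
side [ 0.2828 -1.3169  0.8202] [ 0.1943  0.8443 -0.4995]
side hook_grip 0.59 [268.5 199.4] [0.4488 0.3747 0.057 ]
side hook_tip 0.43 [292.  206.2] [0.5421 0.3694 0.023 ]
side cradle_rest 0.59 [267.9 201.4] [0.4444 0.356  0.057 ]
side tray_hole 0.82 [358.2 299.5] [ 0.6211 -0.3192  0.049 ]
side tray_hole 0.8 [376.7 358.4] [ 0.6001 -0.5511  0.049 ]
side box_top 0.89 [403.  344.7] [ 0.6719 -0.5309  0.062 ]
side box_top 0.69 [393.1 293.3] [ 0.7204 -0.3251  0.062 ]
side tube_rack 0.63 [272.  263.2] [ 0.4154 -0.0114  0.    ]
```

View pics/top0.png

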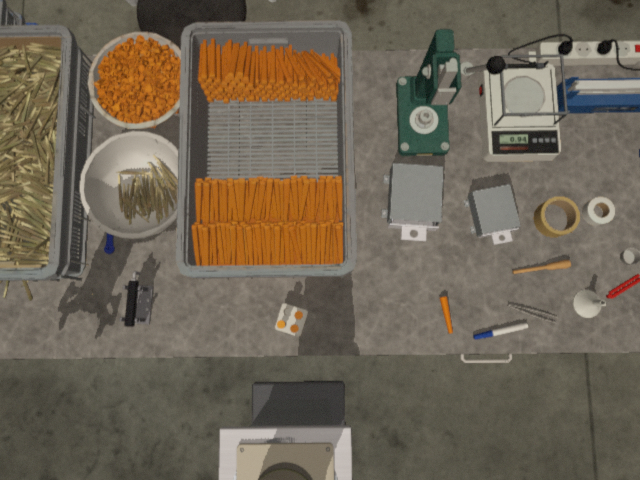

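View pics/side0.png

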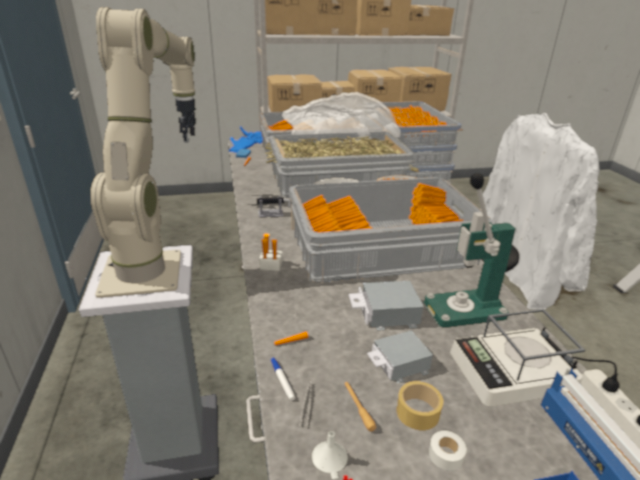

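```bash
python3 - <<'E'
import cv2,numpy as np
p=cv2.imread('pics/top0.png');s=cv2.imread('pics/side0.png')
def crop(i,x,y,w,h):return cv2.resize(i[y:y+h,x:x+w],(400,300),interpolation=cv2.INTER_CUBIC)
cv2.imwrite('pics/c0.png',np.vstack([np.hstack([crop(p,90,240,100,75),crop(p,380,160,120,90)]),np.hstack([crop(s,230,165,100,75),crop(s,340,255,120,90)])]))
E
```

```text
(no output)
```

View pics/c0.png

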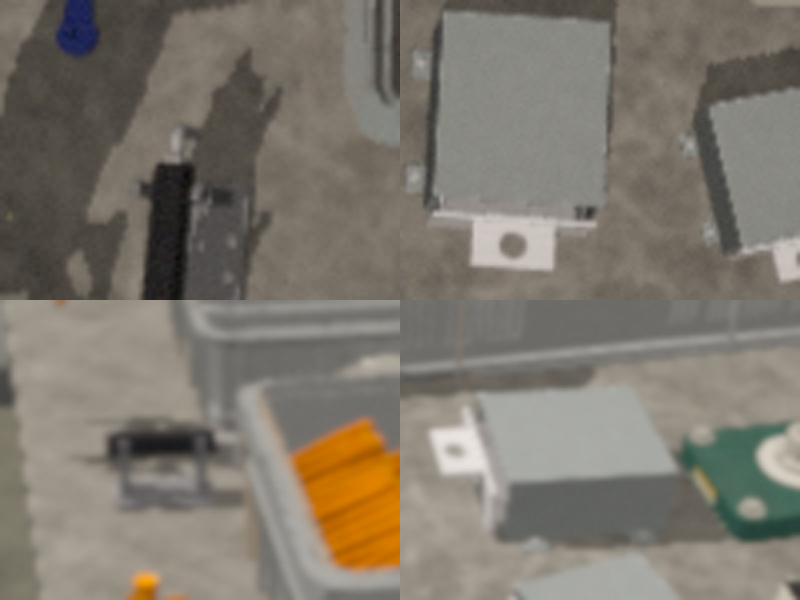

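The pictures show the hook lying in its cradle at about top (131,303), with its tip towards the top of the picture. The larger box is the left one: lip at top (414,233), side (358,299). The rack is at top (292,320). Next I'll measure the axes with depth.

```bash
python3 - <<'E'
from h import *
np.set_printoptions(precision=4,suppress=True)
def grid(cam,d,mask):
    v,u=np.nonzero(mask&(d>0)); m=viewer.camera_model(cam);K=np.array(m['camera_matrix']);Rr=np.array(m['R']);t=np.array(m['t'])
    pc=np.linalg.inv(K)@np.vstack([u,v,np.ones_like(u)])*d[v,u]
    return (Rr.T@(pc-t[:,None])).T,u,v
def rect(P): 
    (c,s,a)=cv2.minAreaRect((P[:,:2]*1000).astype(np.float32)); return np.array(c),np.array(s),a
p,d=snap('top','top1.png')
# handle: black pixels in window, height 0.05-0.08
blk=np.zeros(d.shape,bool); blk[270:335,110:140]=True
blk&=(p.max(2)<60)
P,u,v=grid('top',d,blk); k=(P[:,2]>.055)&(P[:,2]<.08);P=P[k]
print('handle',len(P),np.median(P[:,2]),rect(P))
for n in('hook_grip','tray','box_top','tray_hole','tube_rack','cradle_rest'):
    for r in viewer.regions_of(n,'top')[:3]:
        P,_,_=grid('top',d,r['region'])
        if len(P)<20: print(n,r['score'],r['box'],len(P));continue
        z=np.percentile(P[:,2],80); Q=P[abs(P[:,2]-z)<.008]
        print(n,round(r['score'],2),r['box'],z,rect(Q),len(Q))
# box top by height
w=np.zeros(d.shape,bool); w[155:245,380:460]=True
P,u,v=grid('top',d,w)
for lo,hi in((.057,.068),(.043,.0555)):
    Q=P[(P[:,2]>lo)&(P[:,2]<hi)]; print(lo,len(Q),np.median(Q[:,2]),rect(Q))
o=monitor.get_obs();print(R.from_quat(o['ee_rot']).as_matrix())
print(viewer.camera_model('top')['camera_matrix'])
E
```

```text
handle 423 0.06803594008247753 (array([451.7175, 363.645 ]), array([ 35.4539, 104.4824]), 88.72305297851562)
hook_grip 0.95 [125.0, 271.7, 11.7, 55.6] 0.07008160993032604 (array([460.0096, 361.1424]), array([ 25.0509, 126.3211]), 85.6360092163086) 401
tray 0.68 [386.0, 220.7, 49.6, 19.8] 0.050575283815228134 (array([ 616.3967, -316.7568]), array([114.3711,  40.4845]), 84.29756927490234) 394
tray 0.56 [483.6, 229.0, 29.7, 15.8] 0.03978289951628215 (array([ 602.8906, -532.1809]), array([30.6532, 79.4478]), 11.593184471130371) 218
tray 0.28 [274.4, 302.4, 30.4, 36.4] 0.09966883767572214 (array([407.1024, -17.1842]), array([50.4603, 49.4499]), 72.50128936767578) 173
box_top 0.86 [466.3, 187.4, 52.0, 59.3] 0.049448290128900306 (array([ 658.804 , -525.0485]), array([133.9909,  98.7565]), 10.227974891662598) 1692
box_top 0.78 [380.6, 161.1, 64.3, 81.6] 0.06385957861566365 (array([ 712.3401, -326.9836]), array([125.5918, 141.3543]), 84.74879455566406) 2805
tray_hole 0.8 [388.8, 224.1, 46.0, 19.2] 0.05086059633757058 (array([ 617.078 , -316.5152]), array([108.3683,  39.3971]), 85.70545196533203) 367
tray_hole 0.62 [483.7, 229.1, 27.6, 21.3] 0.039821476044136044 (array([ 602.168 , -525.7153]), array([31.2669, 72.141 ]), 9.992793083190918) 217
tube_rack 0.73 [273.3, 304.3, 29.7, 33.6] 0.10000326795052585 (array([407.1024, -17.1842]), array([50.4603, 49.4499]), 72.50128936767578) 173
cradle_rest 0.84 [122.4, 284.2, 28.9, 39.4] 0.018004400298494323 (array([450.885 , 349.3587]), array([32.5452, 89.0003]), 89.78092193603516) 75
0.057 2764 0.06224587056485221 (array([ 712.3992, -326.6884]), array([125.529 , 141.2181]), 85.13645935058594)
0.043 444 0.04935374466268684 (array([ 687.7057, -323.6313]), array([123.1891, 184.3776]), 85.24809265136719)
[[-0.      0.2501  0.9682]
 [ 0.0001  0.9682 -0.2501]
 [-1.      0.0001 -0.0001]]
[[519.7408   0.     314.3537]
 [  0.     519.7408 249.1509]
 [  0.       0.       1.    ]]
```

```bash
python3 - <<'E'
from h import *
np.set_printoptions(precision=4,suppress=True)
p=cv2.imread('pics/top1.png');d=np.load('pics/top_d.npy')
g=p.max(2).astype(int)
for v in range(276,330,3): print(v,g[v,118:156])
print('hole')
for v in range(222,246): print(v,g[v,396:434])
E
```

```text
276 [102 108 118 120 119 121 121 123 122 128 126 129 129 127 133 161 150 117
 114 121 106  85  80  78  80  79  78  77  76  81  83  84  85  82  84  82
  85 107]
279 [120 119 123 125 127 124 125 124 126 125 127 127 124 139 139 141 135 107
 105 102  88  80  81  81  77  79  81  81  83  80  81  82  81  84  86  96
 119 120]
282 [123 120 125 127 125 124 123 122 122 122  96  42  38  35  38  35  41  31
  25  26  48  80  84  84  81  81  83  81  81  81  80  85  83  78  80  89
 112 113]
285 [121 124 122 125 122 109 103  87  91  87  55  38  34  34  37  37  35  33
  30  25  59  85  80  71  70  75  77  73  72  73  84  80  81  80  81  90
 113 115]
288 [133 130 127 122 117 114 105  72  64  48  39  36  40  37  43  34  27  24
  28  63 111 114  71  53  68  52  45  47  45  54  70  81  79  82  77  89
 123 127]
291 [128 127 126 126 122 119 121 119 116  92  46  31  36  38  38  41  33  24
  25  52  93  99 101 102  78  64  65  67  67  68  75  80  91 108  82  89
 119 119]
294 [ 88  79  79  91 122 121 120 117 108  69  37  38  35  39  39  39  35  24
  32  64 112 103  87  85  81  78  80  83  84  77  82  83  85 10
[... 4924 characters left out ...]
41 137 137 140 148 150 145 132 131 130 131 130 130
 127 124]
242 [110 107 110 115 109 109 113 119 121 123 124 126 122 120 124 125 132 134
 134 133 132 130 129 128 128 128 126 127 130 131 131 133 129 129 133 131
 128 124]
243 [111 110 110 110 111 109 115 123 120 120 123 122 120 120 124 127 132 133
 134 132 130 131 132 130 130 132 131 133 132 133 131 131 135 130 131 130
 128 122]
244 [112 108 110 113 110 112 119 122 122 121 122 121 120 125 125 127 132 132
 133 132 134 133 134 134 132 135 133 135 133 135 134 134 134 134 131 131
 128 127]
245 [115 113 111 110 116 119 121 124 124 126 126 128 125 128 128 133 133 131
 128 128 131 136 133 137 137 135 133 132 131 128 132 131 132 132 132 132
 129 127]
```

```bash
python3 - <<'E'
from h import *
np.set_printoptions(precision=4,suppress=True)
print('hole',onz('top',413.4,233.2,.049), 'front mid lip',onz('top',413.6,239.8,.049),'L/R',onz('top',400.9,233,.049),onz('top',425.8,233,.049))
g=cv2.imread('pics/top1.png').max(2).astype(float)
E=[]
for v in list(range(291,317))+[323,324]:
    for u in range(120,134):
        if g[v,u]>=78>g[v,u+1]:
            uu=u+(g[v,u]-78)/(g[v,u]-g[v,u+1]); E.append(onz('top',uu,v,.068)[:2]);break
E=np.array(E); a,b=np.polyfit(E[:,0],E[:,1],1); res=E[:,1]-a*E[:,0]-b;print('heading',np.degrees(np.arctan(a)),res.std())
k=abs(res)<2*res.std();a,b=np.polyfit(E[k,0],E[k,1],1);th=np.arctan(a);print(np.degrees(th))
# ends: rows
def end(c,r):
    for v in r:
        pass
for u in (130,132,134): print(u,g[276:288,u])
for u in (126,128,130): print(u,g[320:330,u])
f=onz('top',132,280.7,.068); r=onz('top',128.5,325.6,.068); print('ends',f,r,np.linalg.norm(f-r))
mx=(f+r)[0]/2; y=a*mx+b-0.01/np.cos(th); print('centre',mx,y)
s=monitor.get_obs();print(s['clock'])
for n in('cradle_rest','hook_grip'):
  for q in viewer.regions_of(n,'side')[:2]: print(n,q['score'],q['box'])
print(proj('side',[mx,y,.057]),proj('side',[.6075,-.318,.049]),proj('top',[mx,y,.057]))
E
```

```text
hole [ 0.6132 -0.3179  0.049 ] front mid lip [ 0.5969 -0.3177  0.049 ] L/R [ 0.6141 -0.2874  0.049 ] [ 0.6133 -0.3481  0.049 ]
heading -3.3644728948936784 0.0002869355634525509
-3.3644728948936784
130 [129. 128. 128. 124.  98.  48.  38.  34.  38.  34.  39.  33.]
132 [133. 131. 125. 139. 117.  49.  38.  40.  39.  37.  36.  37.]
134 [150. 136. 124. 135. 125.  58.  41.  29.  38.  35.  27.  34.]
126 [ 31.  37.  32.  37.  35.  47.  84. 120. 128. 126.]
128 [ 38.  40.  40.  38.  37.  40.  76. 112. 125. 126.]
130 [ 38.  42.  38.  41.  37.  51.  70. 111. 124. 120.]
ends [0.5043 0.361  0.068 ] [0.3982 0.3654 0.068 ] 0.1061962553518512
centre 0.45121710739333765 0.36319608662264324
1.05
cradle_rest 0.57 [256.8, 200.1, 27.3, 18.4]
hook_grip 0.47 [256.4, 197.4, 33.2, 9.7]
[269.4321 200.543 ] [353.3797 299.7488] [131.9233 303.1746]
```

```bash
cat >> h.py <<'E'
def plan(x,y,z,yaw_y=None):
    o=monitor.get_obs();M=R.from_quat(o['ee_rot']).as_matrix()
    dd=M.T@(np.array([x,y,z])-o['position'])*1000
    cur=np.degrees(np.arctan2(M[1,1],M[0,1]))
    print('clk',o['clock'],'pos',o['position'].round(4),'yawY',round(cur,2),'tilt',M[:,0].round(4),'F',o['ft_force'].round(2),'w',round(o['grip_width'],3))
    print('offset',dd.round(1),'twist',None if yaw_y is None else round(-(yaw_y-cur),2))
E
python3 -c "
from h import *
plan(.4512,.3632,.15,86.6)"
```

```text
clk 1.15 pos [0.1563 0.6051 0.2098] yawY 75.51 tilt [ 0.e+00  1.e-04 -1.e+00] F [-0.51  0.67 -0.54] w 0.999
offset [  59.8 -160.5  346. ] twist -11.09
```

Emit:
send_rows([
  [6,-16,35],
  [12,-32,69],
  [18,-48,104],
  [24,-64,138],
  [30,-80,173],
], grip=[0,0,0,0,0], twist=[-2,-4,-6,-8,-11.1], newtons=100)

```text
clock: 1.57
position: [0.3049, 0.4832, 0.1797]
ee_rot: [0.02, 0.707, -0.02, 0.707]
ft_force: [1.5, 1.5, -0.1]
grip_width: 1.002
```

```bash
python3 -c "
from h import *
plan(.4512,.3632,.15,86.6)"
```

```text
clk 1.5667 pos [0.3049 0.4832 0.1797] yawY 86.71 tilt [ 1.e-04  5.e-04 -1.e+00] F [ 1.48  1.47 -0.1 ] w 1.002
offset [  29.7 -111.4  153. ] twist 0.11
```

Emit:
send_rows([
  [6,-22,31],
  [12,-45,61],
  [18,-67,92],
  [24,-90,123],
  [29.7,-111.4,153],
], grip=[0,0,0,0,0], twist=[0,0,0,0,0])

```text
clock: 1.98
position: [0.4514, 0.3625, 0.1501]
ee_rot: [0.021, 0.707, -0.021, 0.707]
ft_force: [1.0, 0.4, -0.4]
grip_width: 0.993
```

```bash
python3 -c "
from h import *
plan(.4512,.3632,.037,86.6)
p,d=snap('top','t2.png');s,_=snap('side','s2.png')
cv2.imwrite('pics/c2.png',np.hstack([cv2.resize(p[230:350,60:220],(400,300)),cv2.resize(s[120:240,190:350],(400,300))]))
plan(.4512,.3632,.037,86.6)
"
```

```text
clk 1.9833 pos [0.4514 0.3625 0.1501] yawY 86.6 tilt [ 5.e-04  3.e-04 -1.e+00] F [ 1.01  0.4  -0.4 ] w 0.993
offset [113.1   0.6  -0.3] twist 0.0
clk 2.0833 pos [0.4551 0.3579 0.1493] yawY 86.07 tilt [ 0.0014 -0.0031 -1.    ] F [-0.5   0.58 -0.18] w 1.002
offset [112.3   5.3  -4.4] twist -0.53
```

View pics/c2.png

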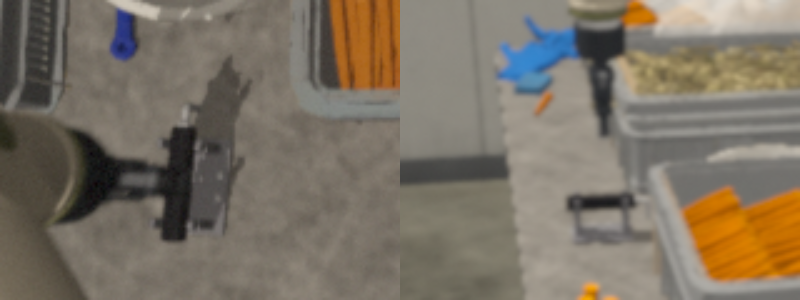

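The gripper's picture is shifted left of the handle, as parallax at its height should do. The handle still lies undisturbed at crop (175,185). I'll descend and let the arm settle.

Emit:
send_rows([
  [25,0,0],
  [50,0,0],
  [50,0,0],
  [50,0,0],
  [50,0,0],
], grip=[0,0,0,0,0], twist=[0,0,0,0,0])

```text
clock: 2.5
position: [0.4503, 0.3648, 0.1015]
ee_rot: [0.021, 0.706, -0.02, 0.707]
ft_force: [0.3, -1.0, 0.3]
grip_width: 0.999
```

```bash
python3 -c "
from h import *
plan(.4512,.3632,.037,86.6)
p,d=snap('top','t3.png');s,_=snap('side','s3.png')
M=R.from_quat(monitor.get_obs()['ee_rot']).as_matrix();q=monitor.get_obs()['position']
for c,i in(('top',p),('side',s)):
  for X in (q,[.4512,.3632,.057],[.4512+.055,.3632-.0033,.068],[.4512-.055,.3632+.0033,.068]):
    u=proj(c,X);print(c,u);cv2.circle(i,tuple(int(round(t)) for t in u),0,(0,0,255),1)
cv2.imwrite('pics/c3.png',np.hstack([cv2.resize(p[230:350,60:220],(400,300),interpolation=0),cv2.resize(s[120:240,190:350],(400,300),interpolation=0)]))
plan(.4512,.3632,.037,86.6)
"
```

```text
clk 2.5 pos [0.4503 0.3648 0.1015] yawY 86.63 tilt [ 9.e-04  1.e-03 -1.e+00] F [ 0.34 -1.05  0.29] w 0.999
offset [64.5 -1.6  0.9] twist 0.03
top [124.16997022 302.78037766]
top [131.92138993 303.18177794]
top [132.47897118 279.88701708]
top [128.01864854 326.44682501]
side [268.88631314 189.84445068]
side [269.42769174 200.54285765]
side [283.32398636 197.46671245]
side [255.24240183 198.51418277]
clk 2.6 pos [0.4506 0.365  0.1019] yawY 86.63 tilt [ 0.0018  0.0018 -1.    ] F [-0.17  0.19  0.3 ] w 1.0
offset [64.9 -1.9  0.6] twist 0.03
```

View pics/c3.png

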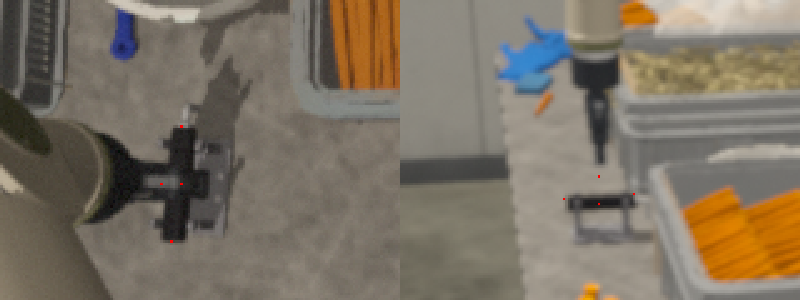

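Emit:
send_rows([
  [16,-1.5,1],
  [32,-1.5,1],
  [48,-1.5,1],
  [64,-1.5,1],
  [64,-1.5,1],
], grip=[0,0,0,0,0], twist=[0,0,0,0,0])

```text
clock: 3.02
position: [0.4499, 0.362, 0.0344]
ee_rot: [0.02, 0.707, -0.021, 0.706]
ft_force: [-0.6, -0.2, 0.5]
grip_width: 0.997
```

Emit:
send_rows([
  [0,0,0],
  [0,0,0],
  [0,0,0],
  [0,0,0],
  [0,0,0],
], grip=[255,255,255,255,255], twist=[0,0,0,0,0], newtons=100)

```text
clock: 3.43
position: [0.4512, 0.363, 0.037]
ee_rot: [0.021, 0.706, -0.021, 0.707]
ft_force: [-0.2, 0.4, 0.0]
grip_width: 0.301
```

Emit:
send_rows([
  [0,0,0],
  [0,0,0],
  [0,0,0],
  [0,0,0],
  [0,0,0],
], grip=[255,255,255,255,255], twist=[0,0,0,0,0])

```text
clock: 3.85
position: [0.4512, 0.3629, 0.0372]
ee_rot: [0.021, 0.707, -0.021, 0.707]
ft_force: [-2.0, -2.3, 7.2]
grip_width: 0.198
```

```bash
python3 -c "
from h import *
plan(.452,.3632,.24,86.6)"
```

```text
clk 3.85 pos [0.4512 0.3629 0.0372] yawY 86.61 tilt [ 7.e-04  8.e-04 -1.e+00] F [-2.02 -2.32  7.22] w 0.198
offset [-202.8    0.5    0.9] twist 0.01
```

Emit:
send_rows([
  [-3,0,0],
  [-10,0,0],
  [-20,0,0],
  [-30,0,0],
  [-40,0,0],
], grip=[255,255,255,255,255], twist=[0,0,0,0,0])

```text
clock: 4.27
position: [0.4511, 0.3628, 0.0776]
ee_rot: [0.021, 0.707, -0.021, 0.707]
ft_force: [-0.3, 0.8, -1.1]
grip_width: 0.2
```

```bash
python3 -c "
from h import *
plan(.452,.3632,.24,86.6)
s,_=snap('side','s4.png')
cv2.imwrite('pics/c4.png',cv2.resize(s[140:230,210:330],(800,600)))
"
```

```text
clk 4.2667 pos [0.4511 0.3628 0.0776] yawY 86.62 tilt [ 5.e-04  5.e-04 -1.e+00] F [-0.29  0.78 -1.11] w 0.2
offset [-162.4    0.6    1. ] twist 0.02
```

View pics/c4.png

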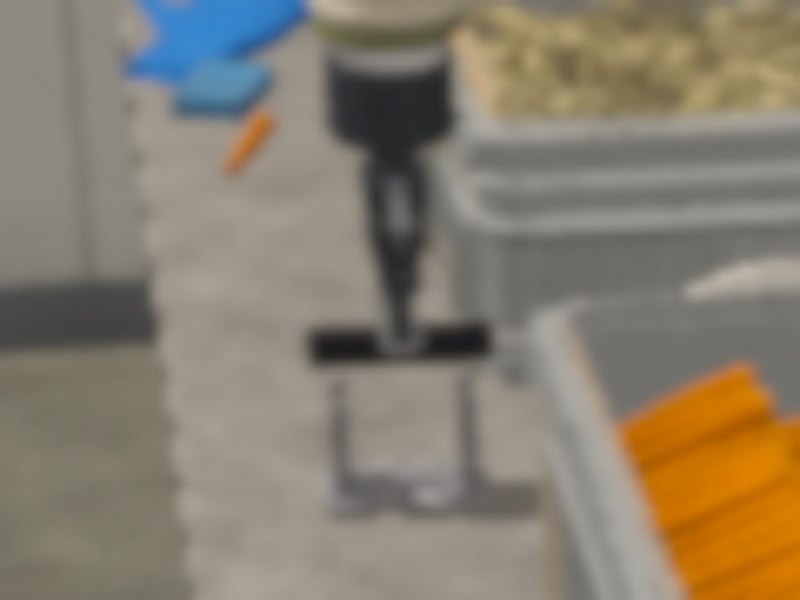

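The hook is held level at crop (400,345), clear of both saddles. I'll check crate heights for the transit.

```bash
python3 -c "
from h import *
d=np.load('pics/top_d.npy');m=viewer.camera_model('top');K=np.array(m['camera_matrix']);Rr=np.array(m['R']);t=np.array(m['t'])
d0=d.copy()
v,u=np.mgrid[0:480,0:640]
P=(np.linalg.inv(K)@np.vstack([u.ravel(),v.ravel(),np.ones(u.size)])*d.ravel()-t[:,None]);P=(Rr.T@P).T
for y0 in np.arange(-.45,.35,.1):
  k=(P[:,1]>y0)&(P[:,1]<y0+.1)&(P[:,0]>.4)&(P[:,0]<.66)&(d.ravel()>0)
  Q=P[k];i=Q[:,2].argmax();h=Q[Q[:,2]>.13]
  print(round(y0,2),Q[i].round(3),h[:,0].min().round(3) if len(h) else None)
"
```

```text
-0.45 [ 0.656 -0.354  0.069] None
-0.35 [ 0.655 -0.288  0.069] None
-0.25 [ 0.562 -0.156  0.186] 0.506
-0.15 [ 0.588 -0.148  0.186] 0.501
-0.05 [ 0.518 -0.011  0.186] 0.501
0.05 [0.515 0.1   0.186] 0.5
0.15 [0.582 0.208 0.185] 0.501
0.25 [0.401 0.299 0.558] 0.4
```

Emit:
send_rows([
  [-40,0,0],
  [-80,0,0],
  [-120,0,0],
  [-150,0,0],
  [-160,0,0],
], grip=[255,255,255,255,255], twist=[0,0,0,0,0])

```text
clock: 4.73
position: [0.4524, 0.3638, 0.2423]
ee_rot: [0.023, 0.705, -0.019, 0.709]
ft_force: [-0.0, 0.2, -1.3]
grip_width: 0.193
```

```bash
python3 -c "
from h import *
plan(.5,-.3115,.238,85.1)"
```

```text
clk 4.7333 pos [0.4524 0.3638 0.2423] yawY 86.61 tilt [ 0.0057  0.0058 -1.    ] F [-0.05  0.22 -1.34] w 0.193
offset [   0.7 -671.3   87.5] twist 1.51
```

Emit:
send_rows([
  [0,-25,1],
  [0,-60,3],
  [0,-100,6],
  [0,-140,8],
  [0,-180,10],
], grip=[255,255,255,255,255], twist=[0,0,0,0,0])

```text
clock: 5.15
position: [0.4497, 0.1805, 0.2358]
ee_rot: [0.021, 0.707, -0.021, 0.707]
ft_force: [1.6, -0.0, -1.1]
grip_width: 0.2
```

Emit:
send_rows([
  [0,-40,2],
  [0,-80,4],
  [0,-120,7],
  [0,-160,9],
  [0,-200,12],
], grip=[255,255,255,255,255], twist=[0,0,0,0,0])

```text
clock: 5.57
position: [0.4496, -0.0199, 0.236]
ee_rot: [0.021, 0.707, -0.021, 0.707]
ft_force: [1.1, -0.4, -1.1]
grip_width: 0.199
```

Emit:
send_rows([
  [0,-40,2],
  [0,-80,4],
  [0,-120,7],
  [0,-160,9],
  [0,-200,12],
], grip=[255,255,255,255,255], twist=[0,0,0,0,0])

```text
clock: 5.98
position: [0.4498, -0.2203, 0.2362]
ee_rot: [0.021, 0.707, -0.021, 0.707]
ft_force: [1.2, 0.4, -0.6]
grip_width: 0.196
```

```bash
python3 -c "
from h import *
plan(.5385,-.3115,.11,85.1)"
```

```text
clk 5.9833 pos [ 0.4498 -0.2203  0.2362] yawY 86.62 tilt [ 8.e-04  5.e-04 -1.e+00] F [ 1.16  0.38 -0.63] w 0.196
offset [126.2 -85.9  93.8] twist 1.52
```

Emit:
send_rows([
  [0,-35,10],
  [0,-65,35],
  [20,-86,65],
  [50,-86,85],
  [80,-86,94],
], grip=[255,255,255,255,255], twist=[0.3,0.6,0.9,1.2,1.5])

```text
clock: 6.4
position: [0.5414, -0.311, 0.1543]
ee_rot: [0.03, 0.706, -0.031, 0.707]
ft_force: [-0.5, 1.7, -2.1]
grip_width: 0.198
```

Emit:
send_rows([
  [25,0,0],
  [45,0,0],
  [45,0,0],
  [45,0,0],
  [45,0,0],
], grip=[255,255,255,255,255], twist=[0,0,0,0,0])

```text
clock: 6.82
position: [0.5398, -0.3102, 0.1126]
ee_rot: [0.03, 0.706, -0.03, 0.707]
ft_force: [-0.3, -0.1, -0.7]
grip_width: 0.196
```

```bash
python3 -c "
from h import *
plan(.5385,-.3115,.04,85.1)
p,d=snap('top','t5.png');s,_=snap('side','s5.png')
for c in('top','side'):
  for n in ('hook_tip','tray_hole'):
    for r in viewer.spot_point(n,c)[:2]: print(c,n,round(r['score'],2),r['position'])
o=monitor.get_obs();M=R.from_quat(o['ee_rot']).as_matrix();q=o['position'];print(q)
tip=q+np.array([0,0,.0198-.034])+.075*M[:,2]
for c in('top','side'): print(c,'tip',proj(c,tip),'elbow',proj(c,tip+[0,0,.034]),'hole',proj(c,[.6132,-.3179,.049]))
cv2.imwrite('pics/c5.png',np.hstack([cv2.resize(p[190:265,360:460],(400,300)),cv2.resize(s[240:315,320:420],(400,300))]))
"
```

```text
clk 6.8167 pos [ 0.5398 -0.3102  0.1126] yawY 85.11 tilt [ 1.5e-03 -6.0e-04 -1.0e+00] F [-0.34 -0.06 -0.7 ] w 0.196
offset [72.6 -1.4 -1.3] twist 0.01
top hook_tip 0.51 [417.3, 229.7]
top hook_tip 0.48 [132.6, 301.5]
top tray_hole 0.72 [410.8, 236.4]
top tray_hole 0.72 [502.9, 235.6]
side hook_tip 0.87 [360.7, 285.0]
side tray_hole 0.77 [355.0, 297.0]
side tray_hole 0.75 [375.1, 358.4]
[ 0.53970587 -0.30986614  0.11194503]
top tip [416.38782091 229.22982074] elbow [419.12355257 226.63095187] hole [413.4081829  233.21137315]
side tip [356.72644441 284.69390838] elbow [357.53200386 274.32232697] hole [355.34043457 299.51410445]
```

View pics/c5.png

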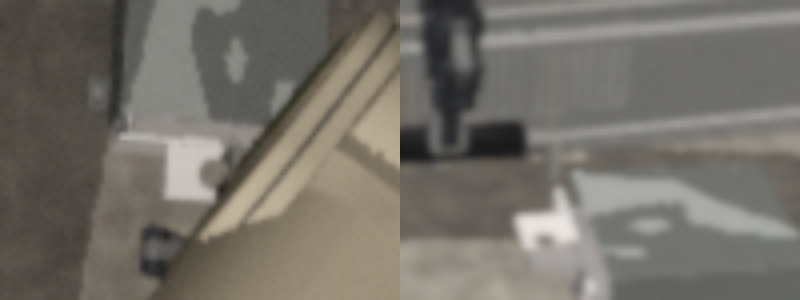

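```bash
python3 -c "
import cv2
s=cv2.imread('pics/s5.png');a=s[265:313,335:399]
cv2.imwrite('pics/c6.png',cv2.resize(a,(800,600),interpolation=cv2.INTER_NEAREST))
g=s.max(2)
for v in range(270,308): print(v,g[v,346:376])
"
```

```text
270 [ 74  71  70  77  88 102 109 111 113 113 117 124 122 115 112 110 112 111
 112 112 112 112 112 113 114 115 117 119 121 122]
271 [ 42  40  41  48  69  94 110 115 115 115 119 124 121 117 115 116 116 117
 119 122 122 124 127 128 131 133 137 140 142 143]
272 [ 34  31  33  33  56  90 120 130 128 127 130 131 131 130 130 131 133 136
 139 140 142 144 146 148 150 151 152 152 153 153]
273 [ 35  32  31  34  51  91 128 144 146 144 144 146 146 146 147 148 148 149
 149 148 149 148 149 148 147 146 145 143 142 139]
274 [ 32  31  31  33  48  88 128 145 148 146 146 146 148 148 147 142 141 140
 137 134 132 130 129 129 128 128 127 126 125 123]
275 [ 30  27  29  29  43  81 118 133 133 132 132 134 137 138 134 126 124 125
 123 121 118 116 115 115 117 118 119 120 119 118]
276 [ 29  28  26  28  40  71 100 112 111 111 115 120 127 130 125 119 119 121
 121 120 119 116 116 115 114 112 114 113 110 109]
277 [ 26  28  28  30  42  66  87  96  97  97 104 113 125 129 125 120 122 128
 131 129 120 114 110 108 107 107 106 105 103 103]
278 [ 36  39  36  39  53  77  94 107 111 107 107 115 125 131 133 134 138 146
 150 14
[... 3025 characters left out ...]
174 172 168 163
 162 165 166 166 162 152 146 146 146 148 152 156]
303 [145 148 150 152 153 156 164 170 169 168 167 168 169 170 170 169 169 165
 163 165 167 167 165 157 146 138 136 139 149 156]
304 [144 148 151 152 150 149 155 164 167 167 167 168 168 169 169 169 169 167
 163 163 167 168 167 161 145 129 122 123 131 136]
305 [147 150 153 153 150 147 151 160 164 166 167 167 166 167 167 167 167 165
 160 160 164 166 167 162 148 130 119 117 118 118]
306 [148 150 150 151 150 146 148 155 161 162 163 163 163 163 163 163 163 160
 154 153 160 165 165 163 154 137 122 117 116 115]
307 [147 146 148 148 147 146 148 153 156 157 158 158 159 158 158 160 161 156
 145 143 154 163 166 165 160 144 127 118 117 115]
```

View pics/c6.png

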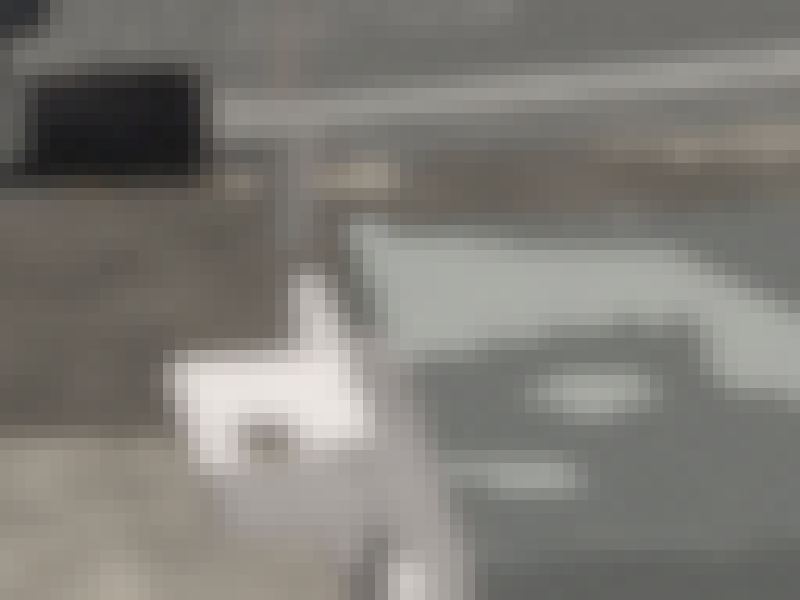

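```bash
python3 -c "
from h import *
q=np.array([.5397,-.3099,.1119])
a=np.array([.9964,-.0854,0]);e=q+[0,0,.0198]
print('front end of handle',proj('side',e+.055*a), 'scale x',proj('side',e+.076*a)-proj('side',e+.075*a),'y',proj('side',e+.075*a+[0,.001,0])-proj('side',e+.075*a))
"
```

```text
front end of handle [350.25166875 274.72907046] scale x [ 0.36332188 -0.01740107] y [-0.10137805 -0.20108361]
```

Emit:
send_rows([
  [10,-1.4,-3],
  [20,-1.4,-3],
  [30,-1.4,-3],
  [40,-1.4,-3],
  [40,-1.4,-3],
], grip=[255,255,255,255,255], twist=[0,0,0,0,0])

```text
clock: 7.53
position: [0.5349, -0.3099, 0.0681]
ee_rot: [0.031, 0.708, -0.03, 0.705]
ft_force: [-0.0, 0.1, -1.0]
grip_width: 0.199
```

```bash
python3 -c "
from h import *
s,_=snap('side','s7.png')
plan(.536,-.3115,.04,85.1)
print([(r['score'],r['position']) for r in viewer.spot_point('hook_tip','side')[:2]])
cv2.imwrite('pics/c7.png',cv2.resize(s[265:313,335:399],(800,600),interpolation=cv2.INTER_CUBIC))
"
```

```text
clk 7.5833 pos [ 0.5353 -0.3104  0.0693] yawY 85.11 tilt [-0.0027  0.001  -1.    ] F [-0.26  1.01 -0.79] w 0.195
offset [29.3 -1.1  0.9] twist 0.01
[(0.77, [356.0, 300.4]), (0.73, [390.7, 292.8])]
```

View pics/c7.png

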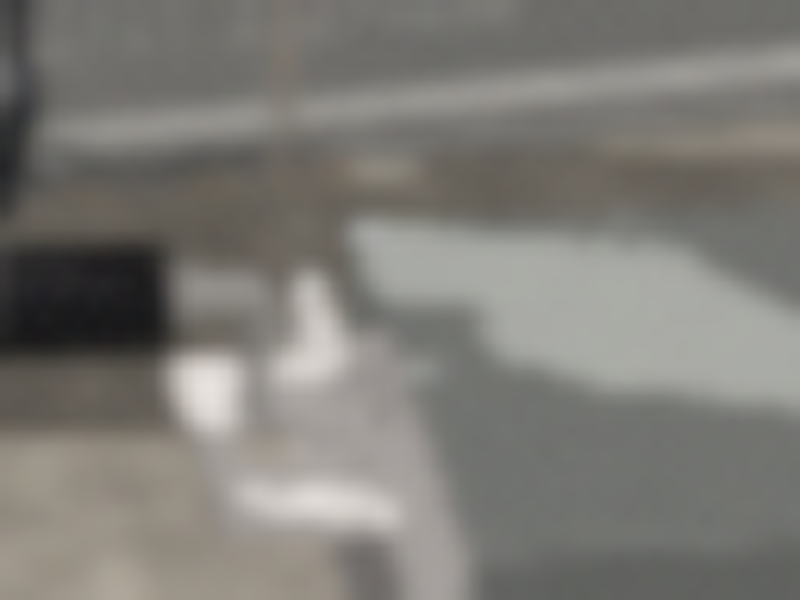

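The tip hangs right over the hole, crop (262,435) against (265,440). I'll descend slowly.

Emit:
send_rows([
  [2,0,0.5],
  [4,0,0.5],
  [6,-0.5,0.5],
  [8,-0.5,0.5],
  [10,-0.5,0.5],
], grip=[255,255,255,255,255], twist=[0,0,0,0,0])

```text
clock: 8.05
position: [0.5367, -0.3115, 0.061]
ee_rot: [0.03, 0.706, -0.03, 0.707]
ft_force: [-0.3, -0.4, -1.0]
grip_width: 0.199
```

Emit:
send_rows([
  [2,0,0],
  [4,0,0],
  [6,0,0],
  [8,0,0],
  [10,0,0],
], grip=[255,255,255,255,255], twist=[0,0,0,0,0])

```text
clock: 8.47
position: [0.5367, -0.3114, 0.0508]
ee_rot: [0.03, 0.706, -0.03, 0.706]
ft_force: [0.5, -0.5, -1.5]
grip_width: 0.196
```

Emit:
send_rows([
  [3,0,0],
  [6,0,0],
  [9,0,0],
  [10,0,0],
  [10,0,0],
], grip=[255,255,255,255,255], twist=[0,0,0,0,0])

```text
clock: 8.88
position: [0.5365, -0.3113, 0.0406]
ee_rot: [0.03, 0.707, -0.03, 0.706]
ft_force: [0.0, 0.3, -1.0]
grip_width: 0.197
```

```bash
python3 -c "
from h import *
s,_=snap('side','s8.png')
plan(.536,-.3115,.04,85.1)
cv2.imwrite('pics/c8.png',cv2.resize(s[265:313,335:399],(800,600),interpolation=cv2.INTER_CUBIC))
"
```

```text
clk 8.9333 pos [ 0.5366 -0.3114  0.0409] yawY 85.11 tilt [-2.e-04  1.e-04 -1.e+00] F [ 0.22  0.49 -1.65] w 0.196
offset [ 0.9 -0.1 -0.6] twist 0.01
```

View pics/c8.png

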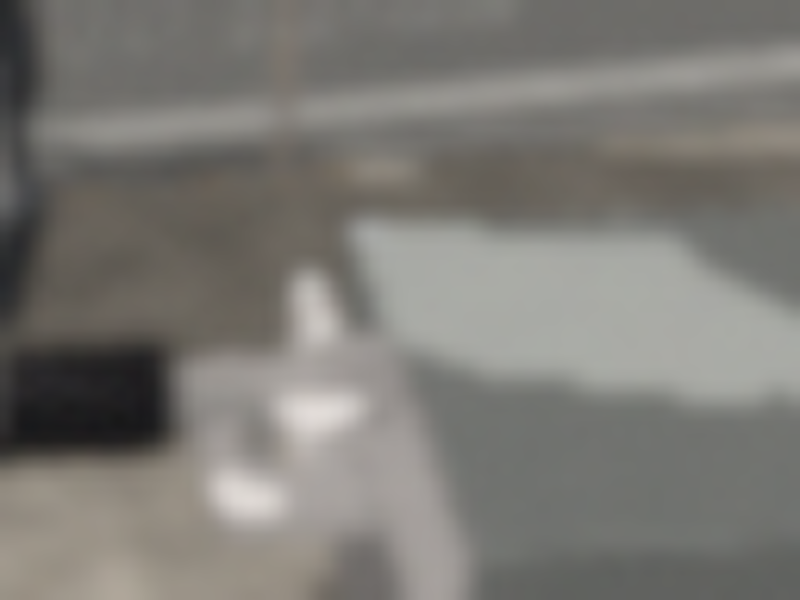

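The tip has gone into the hole with no contact force. Now I'll pull along −z of the tool.

Emit:
send_rows([
  [0,0,-1],
  [0,0,-2.5],
  [0,0,-4],
  [0,0,-6],
  [0,0,-8],
], grip=[255,255,255,255,255], twist=[0,0,0,0,0])

```text
clock: 9.35
position: [0.5291, -0.3108, 0.0413]
ee_rot: [0.03, 0.706, -0.03, 0.707]
ft_force: [2.6, -0.0, -2.2]
grip_width: 0.198
```

Emit:
send_rows([
  [0,0,-2],
  [0,0,-4],
  [0,0,-6],
  [0,0,-8],
  [0,0,-10],
], grip=[255,255,255,255,255], twist=[0,0,0,0,0])

```text
clock: 9.77
position: [0.5186, -0.3099, 0.0411]
ee_rot: [0.03, 0.706, -0.03, 0.707]
ft_force: [2.8, -0.8, -1.1]
grip_width: 0.198
```

```bash
python3 -c "
from h import *
M=R.from_quat(monitor.get_obs()['ee_rot']).as_matrix()
s,_=snap('side','s9.png')
plan(.536,-.3115,.0405,85.1)
print(M.T@monitor.get_obs()['ft_force'])
cv2.imwrite('pics/c9.png',cv2.resize(s[265:313,335:399],(800,600),interpolation=cv2.INTER_CUBIC))
"
```

```text
clk 9.8167 pos [ 0.5182 -0.3099  0.0411] yawY 85.1 tilt [-2.e-04  3.e-04 -1.e+00] F [ 1.37  0.23 -1.25] w 0.197
offset [ 0.6 -0.1 17.9] twist -0.0
[1.25499328 0.34485951 1.34114007]
```

View pics/c9.png

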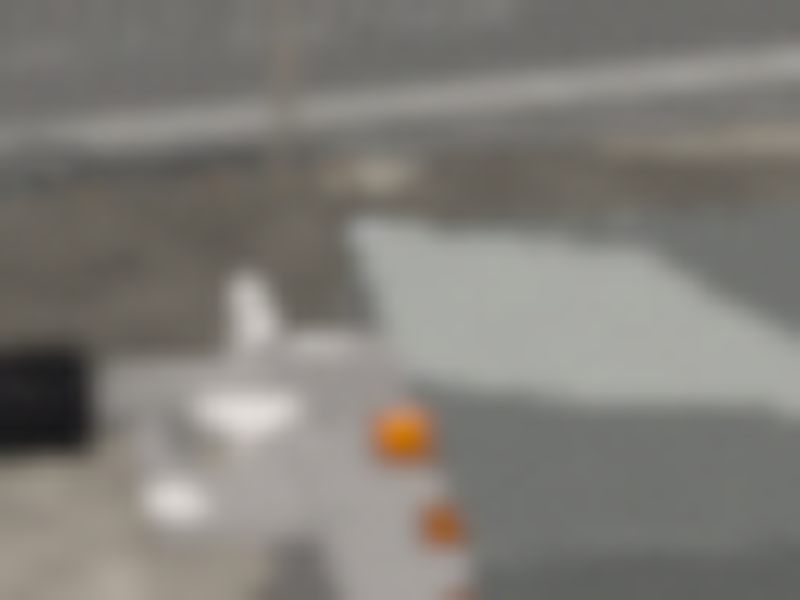

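The tray follows: the lip is now at crop (180,430) and the tubes show.

Emit:
send_rows([
  [0,0,-2.5],
  [0,0,-5],
  [0,0,-7.5],
  [0,0,-10],
  [0,0,-12],
], grip=[255,255,255,255,255], twist=[0,0,0,0,0])

```text
clock: 10.23
position: [0.5065, -0.3088, 0.0411]
ee_rot: [0.03, 0.706, -0.03, 0.706]
ft_force: [2.6, 0.1, -2.3]
grip_width: 0.194
```

Emit:
send_rows([
  [0,0,-2.5],
  [0,0,-5],
  [0,0,-7.5],
  [0,0,-10],
  [0,0,-12],
], grip=[255,255,255,255,255], twist=[0,0,0,0,0])

```text
clock: 10.65
position: [0.4945, -0.3078, 0.0411]
ee_rot: [0.03, 0.706, -0.03, 0.706]
ft_force: [2.3, -0.2, -2.0]
grip_width: 0.199
```

Emit:
send_rows([
  [0,0,-2],
  [0,0,-4],
  [0,0,-6],
  [0,0,-8],
  [0,0,-10],
], grip=[255,255,255,255,255], twist=[0,0,0,0,0])

```text
clock: 11.07
position: [0.4847, -0.307, 0.0411]
ee_rot: [0.03, 0.706, -0.03, 0.706]
ft_force: [1.5, 0.4, -2.1]
grip_width: 0.199
```

Emit:
send_rows([
  [0,0,-0.6],
  [0,0,-1.2],
  [0,0,-1.8],
  [0,0,-2.4],
  [0,0,-3],
], grip=[255,255,255,255,255], twist=[0,0,0,0,0])

```text
clock: 11.48
position: [0.4819, -0.3067, 0.0411]
ee_rot: [0.03, 0.706, -0.03, 0.706]
ft_force: [2.7, -0.6, -2.1]
grip_width: 0.199
```

Emit:
send_rows([
  [0,0,-0.6],
  [0,0,-1.2],
  [0,0,-1.8],
  [0,0,-2.4],
  [0,0,-3],
], grip=[255,255,255,255,255], twist=[0,0,0,0,0])

```text
clock: 11.9
position: [0.4788, -0.3065, 0.041]
ee_rot: [0.03, 0.706, -0.03, 0.706]
ft_force: [2.5, -0.7, -0.9]
grip_width: 0.193
```

Emit:
send_rows([
  [0,0,-0.6],
  [0,0,-1.2],
  [0,0,-1.8],
  [0,0,-2.4],
  [0,0,-3],
], grip=[255,255,255,255,255], twist=[0,0,0,0,0])

```text
clock: 12.32
position: [0.4759, -0.3062, 0.0411]
ee_rot: [0.03, 0.706, -0.03, 0.706]
ft_force: [2.2, -0.4, -1.1]
grip_width: 0.196
```

Emit:
send_rows([
  [0,0,-0.6],
  [0,0,-1.2],
  [0,0,-1.8],
  [0,0,-2.4],
  [0,0,-3],
], grip=[255,255,255,255,255], twist=[0,0,0,0,0])

```text
clock: 12.73
position: [0.4729, -0.306, 0.0411]
ee_rot: [0.03, 0.706, -0.03, 0.706]
ft_force: [2.0, -0.6, -1.9]
grip_width: 0.199
```

Emit:
send_rows([
  [0,0,-0.6],
  [0,0,-1.2],
  [0,0,-1.8],
  [0,0,-2.4],
  [0,0,-3],
], grip=[255,255,255,255,255], twist=[0,0,0,0,0])

```text
clock: 13.15
position: [0.4713, -0.3058, 0.0414]
ee_rot: [0.03, 0.706, -0.03, 0.707]
ft_force: [10.1, -1.8, -5.3]
grip_width: 0.196
```

That is the stop: 1.6 mm of travel for 3 mm commanded, and the force up to 10 N. I'll hold here.

Emit:
send_rows([
  [0,0,0],
  [0,0,0],
  [0,0,0],
  [0,0,0],
  [0,0,0],
], grip=[255,255,255,255,255], twist=[0,0,0,0,0])

```text
clock: 13.57
position: [0.4713, -0.3058, 0.0414]
ee_rot: [0.03, 0.706, -0.03, 0.707]
ft_force: [8.2, -1.6, -5.2]
grip_width: 0.196
```

Emit:
send_rows([
  [0,0,-0.1],
  [0,0,-0.2],
  [0,0,-0.3],
  [0,0,-0.3],
  [0,0,-0.3],
], grip=[255,255,255,255,255], twist=[0,0,0,0,0])

```text
clock: 13.98
position: [0.4713, -0.3058, 0.0414]
ee_rot: [0.03, 0.705, -0.03, 0.707]
ft_force: [9.4, -1.3, -5.0]
grip_width: 0.197
```

```bash
python3 -c "
from h import *
F=[]
for i in range(3):
  p,_=snap('side','sa%d.png'%i); F.append(monitor.get_obs()['ft_force'])
print(np.array(F));plan(.47,-.3058,.0411,85.1)
cv2.imwrite('pics/ca.png',cv2.resize(p[255:345,310:430],(800,600),interpolation=cv2.INTER_CUBIC))
"
```

```text
[[ 9.02375745 -2.85421111 -6.07805204]
 [ 8.843401   -2.28573279 -5.05243498]
 [ 9.23959408 -2.49253188 -4.38908084]]
clk 14.1333 pos [ 0.4713 -0.3058  0.0414] yawY 85.16 tilt [ 0.0028 -0.001  -1.    ] F [ 9.24 -2.49 -4.39] w 0.196
offset [ 0.3 -0.1 -1.3] twist 0.06
```

View pics/ca.png

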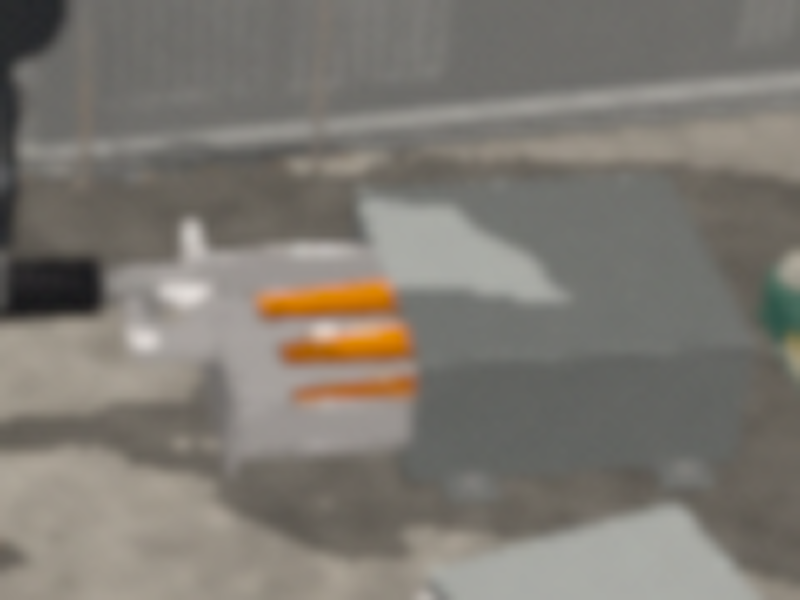

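The pull is steady at about 9.5 N and the tray isn't moving, with the tubes well out. I'll relieve the pull, centre the tip in the hole and lift.

Emit:
send_rows([
  [0,0,1],
  [0,0,2],
  [0,0,3.5],
  [0,0,5],
  [0,0,6],
], grip=[255,255,255,255,255], twist=[0,0,0,0,0])

```text
clock: 14.55
position: [0.4752, -0.3062, 0.0408]
ee_rot: [0.03, 0.707, -0.03, 0.706]
ft_force: [-0.5, -1.0, -0.8]
grip_width: 0.199
```

```bash
python3 -c "
from h import *
p,_=snap('side','sb.png')
plan(.4769,-.3062,.0411,85.1)
cv2.imwrite('pics/cb.png',cv2.resize(p[270:315,310:370],(800,600),interpolation=cv2.INTER_CUBIC))
"
```

```text
clk 14.6 pos [ 0.4755 -0.3061  0.0409] yawY 85.12 tilt [-6.e-04  4.e-04 -1.e+00] F [ 0.83  0.06 -0.53] w 0.198
offset [-0.2  0.   1.4] twist 0.02
```

View pics/cb.png

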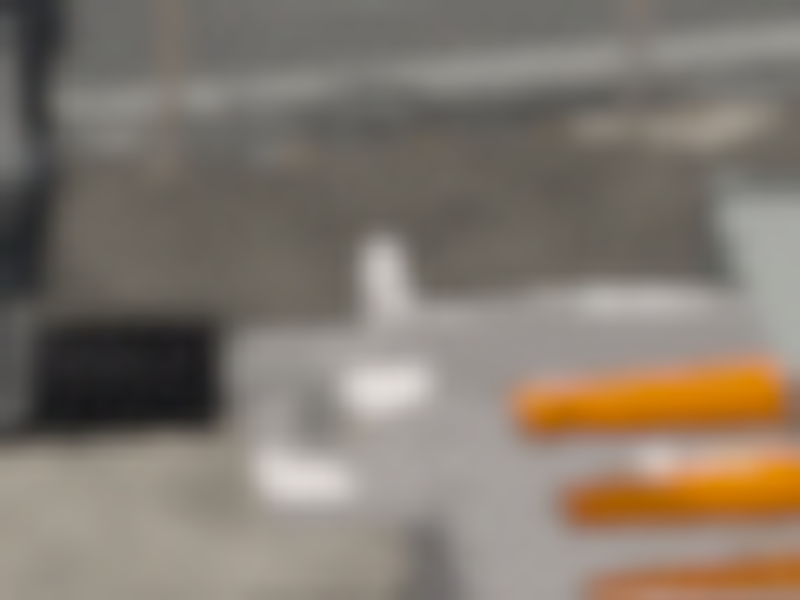

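Free, with the force near zero. I'll lift slowly.

Emit:
send_rows([
  [-2,0,0],
  [-4,0,0],
  [-6,0,0],
  [-8,0,0],
  [-10,0,0],
], grip=[255,255,255,255,255], twist=[0,0,0,0,0])

```text
clock: 15.02
position: [0.4756, -0.3062, 0.0514]
ee_rot: [0.03, 0.706, -0.03, 0.707]
ft_force: [0.4, 0.5, -0.5]
grip_width: 0.193
```

Emit:
send_rows([
  [-3,0,0],
  [-7,0,0],
  [-11,0,0],
  [-16,0,0],
  [-22,0,0],
], grip=[255,255,255,255,255], twist=[0,0,0,0,0])

```text
clock: 15.43
position: [0.4755, -0.3062, 0.0735]
ee_rot: [0.03, 0.707, -0.03, 0.706]
ft_force: [-0.3, 0.7, -1.3]
grip_width: 0.194
```

Emit:
send_rows([
  [-30,0,0],
  [-65,0,0],
  [-100,0,0],
  [-135,0,0],
  [-165,0,0],
], grip=[255,255,255,255,255], twist=[0,0,0,0,0])

```text
clock: 15.85
position: [0.4754, -0.3066, 0.241]
ee_rot: [0.03, 0.706, -0.03, 0.707]
ft_force: [0.5, 0.2, -1.3]
grip_width: 0.201
```

```bash
python3 -c "
from h import *
p,_=snap('side','sc.png')
plan(.4500,.363,.24,86.6)
cv2.imwrite('pics/cc.png',cv2.resize(p[210:330,290:450],(800,600),interpolation=cv2.INTER_CUBIC))
"
```

```text
clk 15.9 pos [ 0.4773 -0.308   0.2465] yawY 85.07 tilt [ 0.0081 -0.0028 -1.    ] F [ 2.16 -0.44  3.03] w 0.197
offset [  4.4 666.2 -84.9] twist -1.53
```

View pics/cc.png

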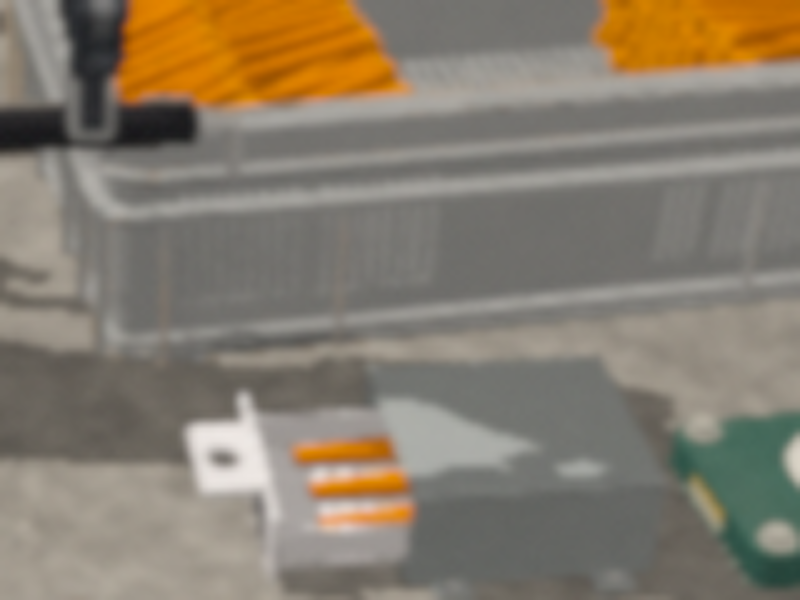

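Emit:
send_rows([
  [0,15,-12],
  [0,45,-29],
  [0,85,-32],
  [0,125,-36],
  [0,165,-40],
], grip=[255,255,255,255,255], twist=[-0.3,-0.6,-0.9,-1.2,-1.5])

```text
clock: 16.32
position: [0.4492, -0.1371, 0.2385]
ee_rot: [0.021, 0.706, -0.021, 0.707]
ft_force: [1.4, 0.5, -1.1]
grip_width: 0.196
```

Emit:
send_rows([
  [0,40,-2],
  [0,80,-5],
  [0,120,-7],
  [0,160,-9],
  [0,200,-12],
], grip=[255,255,255,255,255], twist=[0,0,0,0,0])

```text
clock: 16.73
position: [0.4492, 0.0636, 0.2385]
ee_rot: [0.021, 0.706, -0.021, 0.707]
ft_force: [1.2, -0.1, -1.2]
grip_width: 0.196
```

Emit:
send_rows([
  [0,40,-2],
  [0,80,-5],
  [0,120,-7],
  [0,160,-9],
  [0,195,-12],
], grip=[255,255,255,255,255], twist=[0,0,0,0,0])

```text
clock: 17.15
position: [0.4487, 0.2599, 0.2383]
ee_rot: [0.021, 0.707, -0.02, 0.707]
ft_force: [1.8, -0.5, -0.7]
grip_width: 0.196
```

```bash
python3 -c "
from h import *
plan(.4512,.363,.237,86.6)
"
```

```text
clk 17.15 pos [0.4487 0.2599 0.2383] yawY 86.66 tilt [ 2.e-04  7.e-04 -1.e+00] F [ 1.76 -0.48 -0.71] w 0.196
offset [  1.3 103.1  -3.5] twist 0.06
```

Emit:
send_rows([
  [0,35,-1],
  [0,70,-2.5],
  [0,95,-3.5],
  [0,103,-3.5],
  [0,103,-3.5],
], grip=[255,255,255,255,255], twist=[0,0,0,0,0])

```text
clock: 17.57
position: [0.4509, 0.3623, 0.2376]
ee_rot: [0.02, 0.707, -0.02, 0.707]
ft_force: [-0.0, 0.1, -1.1]
grip_width: 0.196
```

Emit:
send_rows([
  [35,0,0],
  [70,0,0],
  [105,0,0],
  [140,0,0],
  [150,0,0],
], grip=[255,255,255,255,255], twist=[0,0,0,0,0])

```text
clock: 17.98
position: [0.4501, 0.3563, 0.0834]
ee_rot: [0.02, 0.708, -0.024, 0.705]
ft_force: [-0.2, -0.9, -1.9]
grip_width: 0.196
```

```bash
python3 -c "
from h import *
p,_=snap('side','sd.png');t,_=snap('top','td.png')
cv2.imwrite('pics/cd.png',np.hstack([cv2.resize(t[250:340,90:180],(400,400),interpolation=cv2.INTER_CUBIC),cv2.resize(p[150:230,230:310],(400,400),interpolation=cv2.INTER_CUBIC)]))
plan(.4512,.363,.0375,86.6)
"
```

```text
clk 18.0833 pos [0.4513 0.3581 0.0869] yawY 86.53 tilt [-0.0023 -0.003  -1.    ] F [ 0.43  0.26 -0.67] w 0.198
offset [49.4  5.  -0.3] twist -0.07
```

View pics/cd.png

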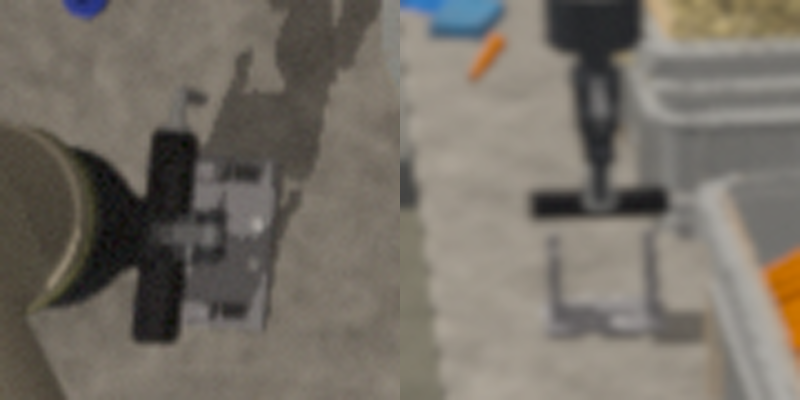

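Emit:
send_rows([
  [0,0,0],
  [0,0,0],
  [0,0,0],
  [0,0,0],
  [0,0,0],
], grip=[255,255,255,255,255], twist=[0,0,0,0,0])

```text
clock: 18.5
position: [0.4522, 0.3608, 0.0892]
ee_rot: [0.021, 0.706, -0.02, 0.707]
ft_force: [0.6, 0.1, -0.2]
grip_width: 0.197
```

```bash
python3 -c "
from h import *
plan(.4512,.363,.0375,86.6)
"
```

```text
clk 18.5 pos [0.4522 0.3608 0.0892] yawY 86.62 tilt [ 0.0012  0.0013 -1.    ] F [ 0.64  0.09 -0.2 ] w 0.197
offset [51.7  2.1 -1.2] twist 0.02
```

Emit:
send_rows([
  [5,1,0],
  [10,2,-1],
  [15,2,-1],
  [20,2,-1],
  [20,2,-1],
], grip=[255,255,255,255,255], twist=[0,0,0,0,0])

```text
clock: 18.92
position: [0.4501, 0.3619, 0.0665]
ee_rot: [0.02, 0.707, -0.021, 0.706]
ft_force: [0.3, 0.1, -1.2]
grip_width: 0.198
```

```bash
python3 -c "
from h import *
plan(.4512,.363,.0375,86.6)
"
```

```text
clk 18.9167 pos [0.4501 0.3619 0.0665] yawY 86.63 tilt [-0.0016 -0.0015 -1.    ] F [ 0.29  0.07 -1.22] w 0.198
offset [29.   1.3  1. ] twist 0.03
```

Emit:
send_rows([
  [4,0.5,0],
  [8,0.5,0],
  [12,0.5,0],
  [16,0.5,0],
  [20,0.5,0],
], grip=[255,255,255,255,255], twist=[0,0,0,0,0])

```text
clock: 19.33
position: [0.4509, 0.3629, 0.0477]
ee_rot: [0.021, 0.707, -0.021, 0.707]
ft_force: [-0.1, 0.2, -0.2]
grip_width: 0.196
```

```bash
python3 -c "
from h import *
plan(.4512,.363,.0375,86.6)
"
```

```text
clk 19.3333 pos [0.4509 0.3629 0.0477] yawY 86.61 tilt [-1.e-04  0.e+00 -1.e+00] F [-0.12  0.19 -0.24] w 0.196
offset [10.2  0.1  0.3] twist 0.01
```

Emit:
send_rows([
  [2,0,0],
  [4,0,0],
  [6,0,0],
  [8,0,0],
  [9.5,0,0],
], grip=[255,255,255,255,255], twist=[0,0,0,0,0])

```text
clock: 19.75
position: [0.4509, 0.3629, 0.0385]
ee_rot: [0.021, 0.707, -0.021, 0.707]
ft_force: [0.3, -0.4, -0.8]
grip_width: 0.196
```

Emit:
send_rows([
  [0.2,0,0],
  [0.4,0,0],
  [0.4,0,0],
  [0.4,0,0],
  [0.4,0,0],
], grip=[255,255,255,255,255], twist=[0,0,0,0,0])

```text
clock: 20.17
position: [0.4509, 0.363, 0.0383]
ee_rot: [0.021, 0.707, -0.021, 0.707]
ft_force: [0.1, 0.4, -0.5]
grip_width: 0.196
```

Emit:
send_rows([
  [0.4,0,0],
  [0.8,0,0],
  [1,0,0],
  [1,0,0],
  [1,0,0],
], grip=[255,255,255,255,255], twist=[0,0,0,0,0])

```text
clock: 20.58
position: [0.4509, 0.363, 0.0373]
ee_rot: [0.021, 0.707, -0.021, 0.707]
ft_force: [-1.5, -0.5, -0.2]
grip_width: 0.194
```

Emit:
send_rows([
  [0,0,0],
  [0,0,0],
  [0,0,0],
  [0,0,0],
  [0,0,0],
], grip=[180,160,130,90,50], twist=[0,0,0,0,0])

```text
clock: 21.0
position: [0.4509, 0.3629, 0.0372]
ee_rot: [0.021, 0.707, -0.021, 0.707]
ft_force: [-0.4, 0.3, -0.6]
grip_width: 0.758
```

Emit:
send_rows([
  [0,0,0],
  [0,0,0],
  [0,0,0],
  [0,0,0],
  [0,0,0],
], grip=[0,0,0,0,0], twist=[0,0,0,0,0])

```text
clock: 21.42
position: [0.4509, 0.3629, 0.0372]
ee_rot: [0.021, 0.707, -0.021, 0.707]
ft_force: [-0.3, -0.1, -0.4]
grip_width: 0.997
```

Emit:
send_rows([
  [-10,0,0],
  [-30,0,0],
  [-60,0,0],
  [-100,0,0],
  [-140,0,0],
], grip=[0,0,0,0,0], twist=[0,0,0,0,0])

```text
clock: 21.83
position: [0.4504, 0.3623, 0.1791]
ee_rot: [0.021, 0.707, -0.021, 0.707]
ft_force: [2.2, 1.9, 0.8]
grip_width: 1.002
```

```bash
python3 -c "
from h import *
p,_=snap('side','se.png');t,_=snap('top','te.png')
cv2.imwrite('pics/ce.png',np.hstack([cv2.resize(t[250:340,90:180],(400,400),interpolation=cv2.INTER_CUBIC),cv2.resize(p[150:230,230:310],(400,400),interpolation=cv2.INTER_CUBIC)]))
cv2.imwrite('pics/ce2.png',np.hstack([cv2.resize(t[160:340,260:460],(400,360),interpolation=cv2.INTER_CUBIC),cv2.resize(p[220:340,260:420],(400,360),interpolation=cv2.INTER_CUBIC)]))
a=cv2.imread('pics/top1.png');s=cv2.imread('pics/side0.png')
cv2.imwrite('pics/ce0.png',np.hstack([cv2.resize(a[250:340,90:180],(400,400),interpolation=cv2.INTER_CUBIC),cv2.resize(s[150:230,230:310],(400,400),interpolation=cv2.INTER_CUBIC)]))
plan(.4512,.363,.0375,86.6)
for r in viewer.spot_point('tube_rack','top')[:1]+viewer.spot_point('tray_hole','top')[:2]+viewer.spot_point('hook_grip','top')[:1]: print(r)
"
```

```text
clk 21.9333 pos [0.4537 0.3651 0.1852] yawY 86.59 tilt [ 0.0081  0.0083 -0.9999] F [0.7  0.27 0.58] w 0.997
offset [147.7  -3.6  -3.5] twist -0.01
{'position': [290.8, 322.1], 'score': 0.79}
{'position': [413.1, 261.6], 'score': 0.81}
{'position': [506.1, 234.6], 'score': 0.69}
{'position': [132.2, 303.5], 'score': 0.67}
```

View pics/ce.png

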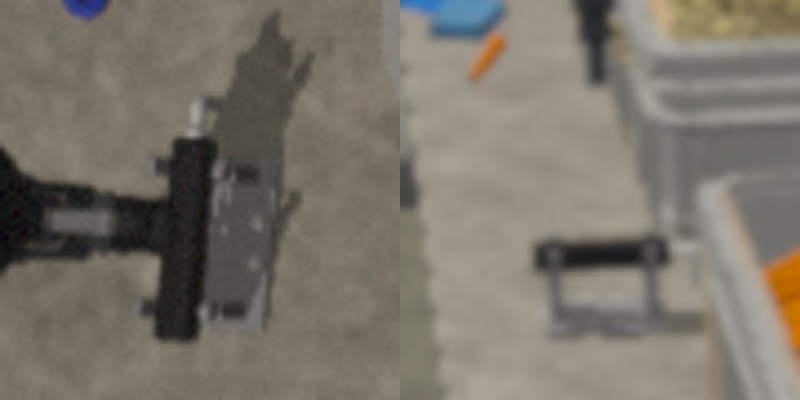

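View pics/ce0.png

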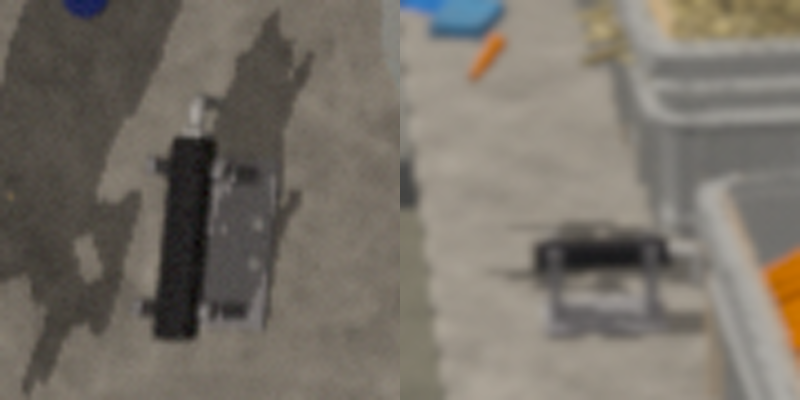

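View pics/ce2.png

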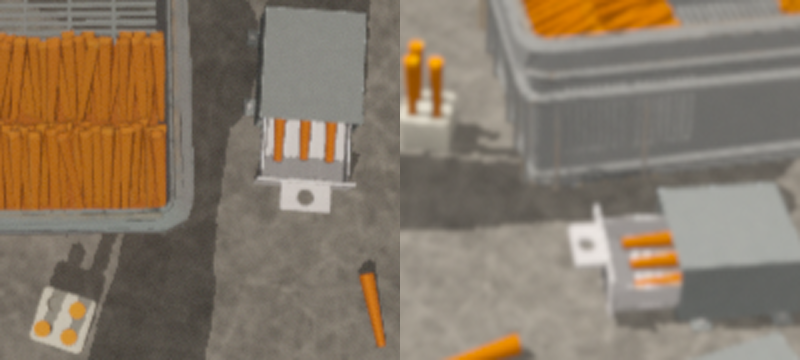

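Emit:
send_rows([
  [0,0,0],
  [0,0,0],
  [0,0,0],
  [0,0,0],
  [0,0,0],
], grip=[0,0,0,0,0], twist=[0,0,0,0,0])

```text
clock: 22.5
position: [0.4508, 0.3628, 0.1768]
ee_rot: [0.021, 0.707, -0.021, 0.707]
ft_force: [-0.6, -0.5, 0.2]
grip_width: 1.0
```

```bash
python3 -c "
from h import *
def hole(fn,u0,v0):
    g=cv2.imread(fn).max(2).astype(float)[v0-7:v0+8,u0-9:u0+10]; w=np.clip(185-g,0,70)
    m=np.hypot(*(np.mgrid[-7:8,-9:10]))<6.0; w*=m
    v,u=np.mgrid[-7:8,-9:10]; return onz('top',u0+(w*u).sum()/w.sum(),v0+(w*v).sum()/w.sum(),.049)
a=hole('pics/top1.png',413,233);b=hole('pics/te.png',412,259);print(a,b,np.linalg.norm(a-b))
plan(.4512,.363,.0375,86.6)
"
```

```text
[ 0.61321646 -0.31771055  0.049     ] [ 0.55160003 -0.31253486  0.049     ] 0.06183342136137804
clk 22.5 pos [0.4508 0.3628 0.1768] yawY 86.61 tilt [-5.e-04 -5.e-04 -1.e+00] F [-0.55 -0.52  0.18] w 1.0
offset [139.3   0.3   0.5] twist 0.01
```

```bash
python3 -c "
from h import *
print(manip.hand_in())"
```

```text
the job is handed in; nothing more can be done
None
```

The hook drew the tray out to its stop and is back in its cradle. I handed the job in at about 22.5 s of the 72 s allowed; no verdict was reported.

- **Hooking and pull:** The tip went into the finger hole of the larger box with no contact force. The tray slid at about 2–3 N. It then came up against the stop: a 3 mm command gave only 1.6 mm of travel and the force rose to about 10 N. I held it there for about 1 s at a steady 8–10 N at the ends of the moves. The readings I took never came near 18 N, though force was only read at the end of each call or picture.
- **Tray:** After unhooking, the top picture showed the hole 62 mm out from where it started. The hook's own travel gives about 60 mm, so the two differ by about 2 mm, which is within measuring error. How far ajar the tray was at the start was only roughly estimated, so I have no exact figure for where the stop is.
- **Hook:** In both final pictures it lies in both saddles, tip down, in the same place as at the start. The gripper is open and clear above it.
- **Rack:** It looks unmoved. The network's point for it shifted by under 3 pixels, which is within its usual scatter.

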